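Set the belt tensioner to its long mark and pin it

ROBOT

A 6-joint arm with a two-finger parallel gripper is mounted at the origin on a cart in front of the work surface, level with it; the furniture and walls round the work are solid. World frame = base frame: x ahead of the robot, y to its left, z up, the work surface at z = 0. Lengths are in m, angles in rad, forces in N, time in s.
With the tool pointing down it reaches from about 0.275 to 0.825 m from the base axis. Payload 4.9 kg.
Tool frame: the origin (TCP) lies at the very end of the fingers, on their centre line; the grasp point (between the pads) lies 19 mm behind it; z points along the fingers, y is the direction in which the jaws open and shut (so a half turn about z gives the same grasp; the last joint's range is limited). The gripper opens to 85 mm and grips with 20 to 120 N. Pads are 22 mm wide; open, the fingers measure 114 mm over their backs; the gripper's body (76 mm by 85 mm) begins 54 mm behind the grasp point. The pads swing forward as they close: fully open they stand 13 mm farther back than shut.
Start: joints at [-1.358, 0.326, -0.193, 1.052, 0, 1.437], TCP at [0.187, -0.517, 0.231] pointing down, gripper open.
Joint ranges: [-2.65, 2.65], [-0.97, 1.79], [-1.3, 1.35], [-1.93, 2.1], [-1.47, 1.37], [-3.14, 3.14]. Speed limits (rad/s): [2.57, 2.57, 3.14, 3.14, 3.14, 3.14].

INTERFACE

Orientations are given as a unit quaternion [x, y, z, w].
In Python, from cell import telemetry, get_image, camera_params, robot gives the robot as it stands.
- The arm moves only by the tool jog_arm, never from a script. Its argument "moves" is a list of rows, each a list of 3 entries, a list of its own where there are three numbers: the turn, a rotation vector about the tool's x, y, z in degrees, then the shift along the tool's x, y, z in cm, then the opening in per cent of the stroke, from 0 (shut) to 100 (fully open). In form: [[[ax, ay, az], [x, y, z], claw], ...]. A call has exactly 5 rows; each row shifts and turns the commanded pose from where the row before left it, along the tool's axes as they then stand; what a row does not reach is not made up. A row lasts 1/12 s, in which the tool goes at most 41.7 mm and 7.16 degrees, less where a joint would pass 70% of its speed; a pose out of reach is approached as far as the arm can. A call with a gripper value outside its range is refused whole. The fingers move at their own pace and stop on an object; the grip force is fixed at half the most. Time passes only in rows, so rows that do not move let the fingers close, or fill a call up. It gives the time, the measured TCP pose, the force and the opening at its end, in the units of the state.
- telemetry.get_obs(): the state, without advancing time (a new reading comes with each control period).
- get_image(name): name is "side" or "top"; returns (picture, depth): 384x512x3 uint8, red, green, blue; 384x512 float32, m along the optical axis (not along the pixel's ray), 0 where there is no reading.
- camera_params(name): a dict with "intrinsics" (3x3 intrinsics, pixels), "rvec" (rotation vector, rad) and "tvec" (3), from world to camera coordinates, as OpenCV has them. Camera axes: x right, y down, z forward; pixel columns grow to the right and rows downward; lengths in m; the calibration is good to about 2 mm. A picture is of the moment at which its call begins. camera_params takes no time and is no camera call.
- robot.sign_off(): hands the job in, once; it reports no verdict.
The state is a dict: "t": time; "q": joint angles; "joint_velocities": joint speeds; "joint_torque": joint torques, N m; "position": TCP position; "tcp_rot": TCP orientation; "ft_force": force on the tool from outside, world axes, zero at the start; "ft_torque": the same for the moment, N m; "finger_gap": opening from 0.0 (shut) to 1.0 (fully open).
Only numpy, scipy, OpenCV 4.12 (cv2) and the standard library are available. Lean on these libraries where they do the work, as an engineer would, in place of code of your own. Each camera call takes 0.05 s, during which the arm holds its last target.

TASK

Crank the slotted nut of the belt tensioner round by its post, as many turns as it takes, until the arm's pointer stands on the long mark of the scale and the slot in the nut's rim faces the locking pin; only then slide the locking pin fully home into the slot. Leave the pin in and let go of everything, and do not disturb the other things on the bench.

Things in the scene. Friction and masses are not known exactly. Their poses are not given: they have to be found in the camera images.
- tensioner: Belt tensioner, screwed to the bench: aluminium base plate, x -70 to +60, y -125 to +130, 10 mm thick. Origin on the bench under the nut's axis, +z up; at yaw 0, +x points away from the robot, +y left. The locking pin is on the +y side of the nut, its guide block at y 64 to 86, top z 44 mm; the arm and white scale are on the -y side. A screw end 17 mm across stands on the axis up to z 58 mm.
- nut_axis (a point): Centre of the nut's top face, 44 mm above the bench, on its vertical turning axis; fixed to the base plate. The nut is a round steel disc 104 mm across, z 20 to 44 mm, with one radial slot in its rim: 14 mm wide, bevelled to 21 mm at the mouth, 23 mm deep, open at top and bottom.
- crank_post (a point): Half-way up the black upright crank post on the nut, diametrically opposite the slot, 38 mm from the nut's axis: 14 mm across, standing from the nut's top (z 44 mm) to z 90 mm; this point is at z 67 mm. Pushed sideways it carries the nut round; the nut resists with about 0.1 N m (3 N at the post) and stays where it is left.
- nut (a joint): Turn of the nut, rad, growing anticlockwise seen from above; range -0.5 to 25.6. At whole multiples of 2 pi the slot faces the locking pin (+y of the plate) and the crank post stands on the -y side. 0 is pointer on the first mark; each whole anticlockwise turn carries the pointer on by one mark; 18.85 (3 turns) is the long mark.
- slot (a point): Middle of the slot of the nut, 41 mm from the axis, z 32 mm; turns with the nut.
- tension_arm (a joint): Swing of the sprung steel arm with its black rubber roller, rad; 0 on the first mark, 0.1745 more for each mark, so 0.524 on the long mark. It is moved by the nut's thread only (it cannot be pushed over by hand).
- pointer_tip (a point): Tip of the arm's dark needle, 85 mm from its pivot, z 26 mm, just above the scale. With anticlockwise turns of the nut it moves to the right seen from the robot (-y of the plate).
- long_mark (a point): Point over the long mark where the pointer tip must stand (z 26 mm). The white scale has five black marks 15 mm apart; counted from the nut's side the fourth is the long one (18 mm against 8 mm).
- lock_pin (a joint): Travel of the locking pin towards the nut's axis (the plate's -y), m: 0 drawn out, 0.024 fully home, collar against the guide block. From 0.007 on the round-ended pin (10 mm across) enters the slot; with the slot over about 10 degrees off it meets the solid rim and stops, within that it centres the slot itself. It slides with about 1.5 N and stays where it is left.
- pin_knob (a point): On the upright black knob at the pin's outer end: knob 14 mm across, from z 25 to z 71 mm, this point on its axis at z 51 mm; 122 mm from the nut's axis when the pin is drawn out, 98 mm when home. Pushing the knob towards the nut slides the pin.
- timer: Bystander: white timer 58 x 58 x 18 mm lying to the right of the plate.
- stir_bar: Bystander: white stirring bar 32 x 9 mm lying behind the plate.
- beaker: Bystander: clear beaker 53 mm across, 70 mm tall, behind to the left.
- tape_roll: Bystander: roll of paper tape 68 mm across, 19 mm tall, on the right.
- cork_ring: Bystander: cork ring 111 mm across, 30 mm tall, on the left.
- vial: Bystander: amber vial 22 mm across, 70 mm tall, on the left.
- white_bottle: Bystander: white bottle 54 mm across, 109 mm tall, at the back.
- big_beaker: Bystander: clear beaker 64 mm across, 82 mm tall, far right.

How it is judged:
By the outcome, as a careful person would: the job done as asked, in the order asked, and still so for the second after the job is handed in, with the robot touching nothing.
It also fails if it takes over 67 s, if anything falls off the work surface, if the arm or the gripper's body presses on something with over 40 N, if the wrist force passes 120 N, or if a joint passes its speed limit or range.

## Working session

There is one attempt and no reset: what is moved stays moved. The work goes in short steps, Python scripts to look and compute and a tool call to move; the robot and the scene stay as the last step left them, time stands still between calls to the robot, and variables do not carry over. Pictures are saved under pics/ and viewed, and the job is handed in when it is done.

Besides the shell and the picture viewer there is one more tool, called after "Request:" in YAML: its name, and indented under it one key for each argument. jog_arm: Moves the arm, as the interface text tells. Its arguments: {"type":"object","properties":{"moves":{"type":"array"}},"required":["moves"]}

```bash
ls; mkdir -p pics; python3 - <<'E'
from cell import telemetry, get_image, camera_params
import cv2,numpy as np
for n in("side","top"):
    p,d=get_image(n); cv2.imwrite(f"pics/{n}0.png",p[:,:,::-1]); np.save(f"{n}0.npy",d)
    c=camera_params(n); R=cv2.Rodrigues(np.array(c["rvec"]))[0]; print(n,c["intrinsics"],(-R.T@np.array(c["tvec"])).round(3),R.round(3).tolist())
o=telemetry.get_obs()
print(o)
E
```

```text
pics
side [[387.68511018   0.         253.14182498]
 [  0.         387.68511018 191.6831788 ]
 [  0.           0.           1.        ]] [0.274 0.945 0.874] [[-0.954, -0.299, 0.001], [-0.182, 0.576, -0.797], [0.238, -0.761, -0.604]]
top [[354.40268379   0.         254.61866006]
 [  0.         354.40268379 184.21795351]
 [  0.           0.           1.        ]] [ 0.418 -0.059  1.28 ] [[0.004, -1.0, 0.014], [-0.993, -0.006, -0.118], [0.118, -0.013, -0.993]]
{'t': 0.1, 'q': array([-1.35820478e+00,  3.26873283e-01, -1.93475695e-01,  1.05201482e+00,
        3.11570271e-05,  1.43659919e+00]), 'joint_velocities': array([-0.00022633, -0.0013682 ,  0.00385689,  0.00026718, -0.00145881,
        0.00054531]), 'joint_torque': array([ 3.09685129e-04, -4.44239509e+01,  2.63038784e+01,  7.88907608e-03,
       -2.32313914e-04, -6.08340130e-06]), 'position': array([ 0.18684388, -0.51673592,  0.23058134]), 'tcp_rot': array([ 9.85004527e-01,  1.72526714e-01, -1.51457694e-05, -7.83742291e-04]), 'ft_force': array([-0.77941983, -0.47261407,  0.02698015]), 'ft_torque': array([ 0.0232548 ,  0.01951104, -0.00016657]), 'finger_gap': 0.9989440888197721}
```

View pics/top0.png

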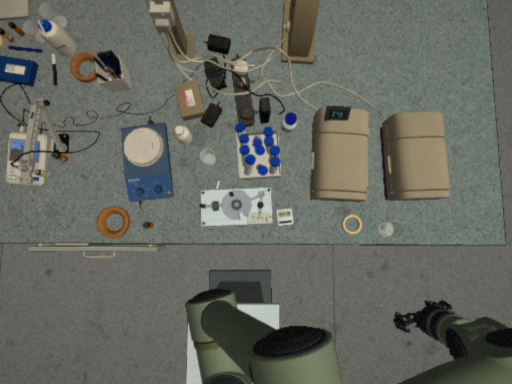

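View pics/side0.png

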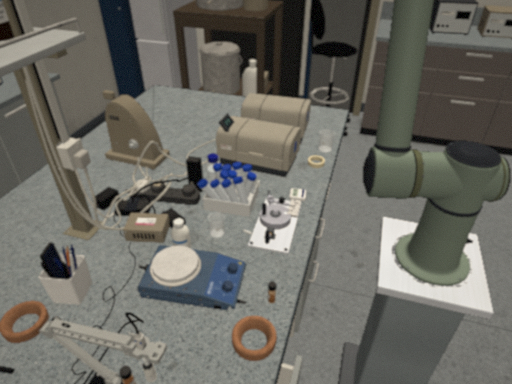

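```bash
cat > h.py <<'E'
import cv2,numpy as np
from cell import telemetry,get_image,camera_params
def cam(n):
    c=camera_params(n); return np.array(c["intrinsics"]),cv2.Rodrigues(np.array(c["rvec"]))[0],np.array(c["tvec"]).ravel()
def ray(n,u,v,z):
    K,R,t=cam(n); d=R.T@np.linalg.solve(K,[u,v,1.]); o=-R.T@t; return o+d*(z-o[2])/d[2]
def proj(n,p):
    K,R,t=cam(n); q=K@(R@np.array(p)+t); return q[:2]/q[2]
def crop(img,box,s,name):
    u0,u1,v0,v1=box; cv2.imwrite(name,cv2.resize(img[v0:v1,u0:u1,::-1],None,fx=s,fy=s,interpolation=cv2.INTER_CUBIC))
def look(tag):
    p,_=get_image("top"); crop(p,(190,300,170,240),7,f"pics/t{tag}.png")
    q,_=get_image("side"); crop(q,(230,320,170,260),6,f"pics/s{tag}.png")
    return p,q
E
python3 - <<'E'
from h import *
p=cv2.imread("pics/top0.png")[:,:,::-1];crop(p,(190,300,170,240),7,"pics/t1.png")
p=cv2.imread("pics/side0.png")[:,:,::-1];crop(p,(230,320,170,260),6,"pics/s1.png")
E
```

```text
(no output)
```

View pics/t1.png

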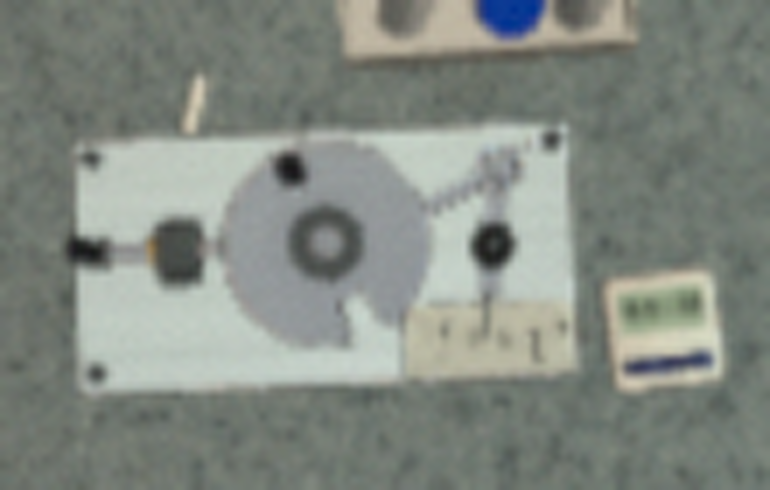

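View pics/s1.png

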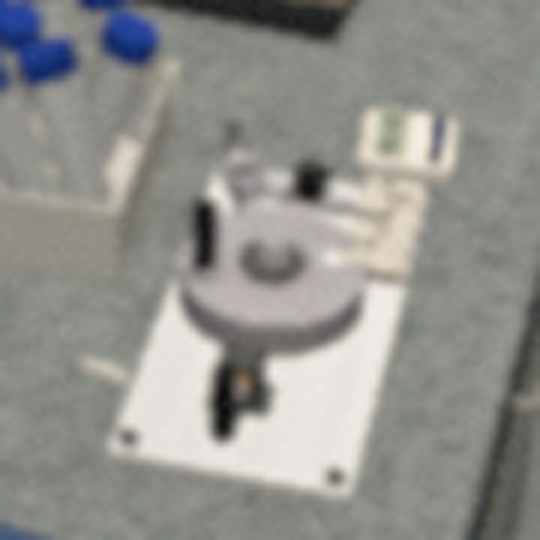

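```bash
python3 - <<'E'
from h import *
f=lambda u,v,z:ray("top",190+(u+.5)/7-.5,170+(v+.5)/7-.5,z)
C=[(77,140),(80,392),(567,123),(577,375)];L=np.array([(.06,.13),(-.07,.13),(.06,-.125),(-.07,-.125)])
W=np.array([f(u,v,.010)[:2] for u,v in C]);print(W.round(4))
# rigid fit
lc=L.mean(0);wc=W.mean(0);H=(L-lc).T@(W-wc);th=np.arctan2(H[0,1]-H[1,0],H[0,0]+H[1,1])
R=np.array([[np.cos(th),-np.sin(th)],[np.sin(th),np.cos(th)]]);o=wc-R@lc;print("yaw",np.degrees(th),"org",o,"res",(W-(o+(L@R.T))).round(4))
print("screw",f(325,242,.058),"nutdisc",f(327,243,.044),"post top",f(290,167,.09),"knob",f(78,247,.071))
for n,u in(("m1",445),("ptr",487),("m3",503),("m4",534)): print(n,f(u,340,.026))
g=lambda u,v,z:ray("side",230+(u+.5)/6-.5,170+(v+.5)/6-.5,z)
print("side screw",g(276,258,.058),"post top",g(204,203,.09),"knob top",g(226,365,.071))
# depth check around
d=np.load("top0.npy");K,Rc,t=cam("top")
ys,xs=np.mgrid[170:240,190:300];z=d[170:240,190:300]
P=np.stack([(xs-K[0,2])/K[0,0]*z,(ys-K[1,2])/K[1,1]*z,z],-1)@Rc  # approx R^T
P=P-(Rc.T@t)
for a,b in((.062,.1),(.05,.062),(.038,.05)):
  m=(P[...,2]>a)&(P[...,2]<b)&(np.hypot(P[...,0]-o[0],P[...,1]-o[1])<.15);print(a,b,m.sum(),P[m].mean(0).round(3) if m.sum() else 0, (np.c_[xs[m],ys[m],(P[m]*1000).round()].astype(int).tolist() if a>.06 else ''))
E
```

```text
[[ 0.5476  0.1186]
 [ 0.419   0.1143]
 [ 0.5578 -0.1333]
 [ 0.4287 -0.1382]]
yaw 2.2181502432561397 org [ 0.49337976 -0.01194906] res [[-0.0007 -0.0016]
 [ 0.0006 -0.001 ]
 [-0.0004  0.0013]
 [ 0.0004  0.0013]]
screw [ 0.492873   -0.01110915  0.058     ] nutdisc [ 0.49324078 -0.01156123  0.044     ] post top [0.52692634 0.00484427 0.09      ] knob [0.48903715 0.10845651 0.071     ]
m1 [ 0.44579265 -0.07074084  0.026     ]
ptr [ 0.44588751 -0.09189095  0.026     ]
m3 [ 0.44592366 -0.09995069  0.026     ]
m4 [ 0.44599372 -0.11557042  0.026     ]
side screw [0.49179523 0.00219477 0.058     ] post top [0.5317759  0.00657743 0.09      ] knob top [0.49110419 0.10573237 0.071     ]
0.062 0.1 40 [0.535 0.026 0.076] [[245, 170, 611, -41, 68], [246, 170, 610, -45, 72], [247, 170, 610, -48, 70], [248, 170, 610, -52, 73], [249, 170, 611, -55, 68], [250, 170, 610, -59, 74], [251, 170, 611, -62, 68], [247, 171, 608, -48, 65], [248, 171, 607, -52, 68], [249, 171, 607, -55, 66], [250, 171, 608, -59, 64], [230, 192, 532, 8, 87], [231, 192, 532, 5, 88], [229, 193, 528, 12, 89], [230, 193, 529, 8, 88], [231, 193, 529, 5, 87], [232, 193, 528, 1, 94], [229, 194, 525, 11, 91], [230, 194, 525, 8, 90], [231, 194, 525, 5, 92], [232, 194, 525, 1, 93], [233, 194, 528, -1, 63], [230, 195, 521, 8, 92], [231, 195, 522, 5, 89], [232, 195, 522, 1, 89], [231, 196, 520, 6, 67], [200, 204, 492, 111, 72], [201, 204, 492, 107, 75], [202, 204, 492, 105, 68], [199, 205, 489, 114, 71], [200, 205, 489, 111, 67], [201, 205, 489, 108, 70], [202, 205, 489, 105, 67], [199, 206, 485, 114, 71], [200, 206, 485, 111, 70], [201, 206, 485, 108, 69], [202, 206, 485, 104, 71], [200, 207, 482, 111, 72], [201, 207, 482, 108, 65], [202, 207, 482, 104, 67]]
0.05 0.062 69 [ 0.554 -0.041  0.054] 
0.038 0.05 748 [ 0.498 -0.014  0.043]
```

```bash
cat >> h.py <<'E'
from scipy.spatial.transform import Rotation as Ro
def rows(wps,yaw=0,claw=0,per=5):
    """from measured pose through world waypoints; yaw deg about tool z per row"""
    o=telemetry.get_obs(); p=np.array(o["position"]); R=Ro.from_quat(o["tcp_rot"]); out=[]
    for w in wps:
        s=(R.inv().apply(np.array(w)-p)*100).round(2); out.append([[0,0,yaw],s.tolist(),claw])
        p=p+R.apply(s/100); R=R*Ro.from_rotvec([0,0,np.radians(yaw)])
    for i in range(0,len(out),per): print(out[i:i+per])
E
python3 - <<'E'
from h import *
o=telemetry.get_obs();p=o["position"];e=np.array([.529,-.024,.231])
rows([p+(e-p)*(i+1)/20 for i in range(20)],-3.5)
f=lambda u,v,z:ray("top",190+(u+.5)/7-.5,170+(v+.5)/7-.5,z)
print("roller",f(492,245,.05))
d=np.load("top0.npy");K,Rc,t=cam("top")
ys,xs=np.mgrid[100:240,180:300];z=d[100:240,180:300]
P=np.stack([(xs-K[0,2])/K[0,0]*z,(ys-K[1,2])/K[1,1]*z,z],-1)@Rc-(Rc.T@t)
for x0 in np.arange(.42,.8,.04): print(round(x0,2),[int(1000*P[...,2][(P[...,0]>x0)&(P[...,0]<x0+.04)&(P[...,1]>y)&(P[...,1]<y+.04)].max(initial=0)) for y in np.arange(-.16,.2,.04)])
E
```

```text
[[[0, 0, -3.5], [2.45, -1.74, 0.0], 0], [[0, 0, -3.5], [2.54, -1.58, 0.0], 0], [[0, 0, -3.5], [2.64, -1.42, 0.0], 0], [[0, 0, -3.5], [2.72, -1.26, 0.0], 0], [[0, 0, -3.5], [2.8, -1.1, 0.01], 0]]
[[[0, 0, -3.5], [2.85, -0.92, -0.0], 0], [[0, 0, -3.5], [2.91, -0.74, -0.0], 0], [[0, 0, -3.5], [2.94, -0.56, -0.0], 0], [[0, 0, -3.5], [2.98, -0.39, 0.0], 0], [[0, 0, -3.5], [2.99, -0.2, 0.0], 0]]
[[[0, 0, -3.5], [3.0, -0.02, 0.0], 0], [[0, 0, -3.5], [3.0, 0.17, 0.0], 0], [[0, 0, -3.5], [2.98, 0.34, 0.01], 0], [[0, 0, -3.5], [2.95, 0.53, -0.0], 0], [[0, 0, -3.5], [2.91, 0.71, -0.0], 0]]
[[[0, 0, -3.5], [2.87, 0.88, -0.0], 0], [[0, 0, -3.5], [2.8, 1.06, 0.0], 0], [[0, 0, -3.5], [2.74, 1.23, 0.0], 0], [[0, 0, -3.5], [2.66, 1.39, 0.0], 0], [[0, 0, -3.5], [2.57, 1.55, 0.0], 0]]
roller [ 0.49229179 -0.09361771  0.05      ]
0.42 [24, 26, 48, 46, 47, 15, 17, 4, 6]
0.46 [23, 55, 46, 61, 48, 46, 75, 4, 4]
0.5 [15, 47, 50, 62, 93, 43, 16, 12, 7]
0.54 [41, 45, 16, 43, 40, 13, 13, 11, 5]
0.58 [127, 126, 105, 62, 4, 6, 5, 4, 5]
0.62 [129, 122, 133, 123, 5, 73, 74, 4, 5]
0.66 [131, 128, 125, 125, 5, 70, 73, 5, 5]
0.7 [124, 129, 126, 119, 5, 6, 4, 66, 110]
0.74 [125, 122, 54, 122, 5, 4, 25, 70, 111]
0.78 [141, 141, 58, 56, 4, 33, 49, 58, 61]
```

Request:
jog_arm:
  moves:
    - [[0,0,-3.5],[2.45,-1.74,0],0]
    - [[0,0,-3.5],[2.54,-1.58,0],0]
    - [[0,0,-3.5],[2.64,-1.42,0],0]
    - [[0,0,-3.5],[2.72,-1.26,0],0]
    - [[0,0,-3.5],[2.8,-1.1,0],0]

```text
t: 0.52
position: [0.2728, -0.3926, 0.2309]
tcp_rot: [0.947, 0.322, -0.0, -0.0]
ft_force: [0.8, 0.2, -0.0]
finger_gap: 0.302
```

Request:
jog_arm:
  moves:
    - [[0,0,-3.5],[2.85,-0.92,0],0]
    - [[0,0,-3.5],[2.91,-0.74,0],0]
    - [[0,0,-3.5],[2.94,-0.56,0],0]
    - [[0,0,-3.5],[2.98,-0.39,0],0]
    - [[0,0,-3.5],[2.99,-0.2,0],0]

```text
t: 0.93
position: [0.3584, -0.2694, 0.2311]
tcp_rot: [0.887, 0.462, -0.0, -0.0]
ft_force: [0.7, 0.4, -0.4]
finger_gap: 0.004
```

Request:
jog_arm:
  moves:
    - [[0,0,-3.5],[3.0,-0.02,0],0]
    - [[0,0,-3.5],[3.0,0.17,0],0]
    - [[0,0,-3.5],[2.98,0.34,0],0]
    - [[0,0,-3.5],[2.95,0.53,0],0]
    - [[0,0,-3.5],[2.91,0.71,0],0]

```text
t: 1.35
position: [0.444, -0.1462, 0.2311]
tcp_rot: [0.806, 0.592, -0.0, -0.0]
ft_force: [-0.1, 0.3, 0.4]
finger_gap: -0.0
```

Request:
jog_arm:
  moves:
    - [[0,0,-3.5],[2.87,0.88,0],0]
    - [[0,0,-3.5],[2.8,1.06,0],0]
    - [[0,0,-3.5],[2.74,1.23,0],0]
    - [[0,0,-3.5],[2.66,1.39,0],0]
    - [[0,0,-3.5],[2.57,1.55,0],0]

```text
t: 1.77
position: [0.5295, -0.023, 0.2309]
tcp_rot: [0.707, 0.707, -0.0, -0.0]
ft_force: [0.8, -0.3, 0.8]
finger_gap: 0.002
```

Request:
jog_arm:
  moves:
    - [[0,0,0],[0,0,0],0]
    - [[0,0,0],[0,0,0],0]
    - [[0,0,0],[0,0,0],0]
    - [[0,0,0],[0,0,0],0]
    - [[0,0,0],[0,0,0],0]

```text
t: 2.18
position: [0.5285, -0.0254, 0.2312]
tcp_rot: [0.709, 0.706, -0.0, -0.0]
ft_force: [-0.5, 0.6, -0.6]
finger_gap: -0.003
```

```bash
python3 - <<'E'
from h import *
p,q=look("2")
cv2.imwrite("pics/s2f.png",q[:,:,::-1])
o=telemetry.get_obs();print(o["t"],o["position"],Ro.from_quat(o["tcp_rot"]).as_matrix().round(3).tolist(),o["q"],o["finger_gap"])
e=np.array([.529,-.024,.066]);p=o["position"]
rows([p+(e-p)*(i+1)/5 for i in range(5)])
E
```

```text
2.2833 [ 0.52871059 -0.02531474  0.23138759] [[0.004, 1.0, -0.0], [1.0, -0.004, -0.0], [-0.0, -0.0, -1.0]] [-1.87325429e-01  2.87941132e-01 -2.46247967e-01  1.03660766e+00
 -3.01917492e-05  1.38743586e+00] 0.0008793699259963886
[[[0, 0, 0], [0.03, 0.01, 3.31], 0], [[0, 0, 0], [0.02, 0.0, 3.31], 0], [[0, 0, 0], [0.03, 0.01, 3.3], 0], [[0, 0, 0], [0.03, 0.0, 3.31], 0], [[0, 0, 0], [0.02, 0.01, 3.31], 0]]
```

View pics/s2f.png

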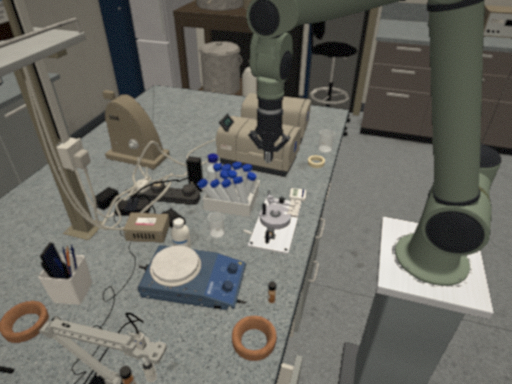

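The side view shows the shut gripper at about (268,150), hanging clear above the nut near (275,215). Next I lower it just clockwise of the post.

Request:
jog_arm:
  moves:
    - [[0,0,0],[0.03,0.01,3.31],0]
    - [[0,0,0],[0.02,0.0,3.31],0]
    - [[0,0,0],[0.03,0.01,3.3],0]
    - [[0,0,0],[0.03,0.0,3.31],0]
    - [[0,0,0],[0.02,0.01,3.31],0]

```text
t: 2.7
position: [0.5293, -0.0238, 0.0649]
tcp_rot: [0.708, 0.706, 0.0, 0.0]
ft_force: [0.9, 0.3, -0.4]
finger_gap: -0.002
```

```bash
python3 - <<'E'
from h import *
p,q=look("3")
o=telemetry.get_obs();print(o["t"],o["position"],o["ft_force"])
a=np.array([.4932,-.0117]);p=o["position"]
W=[]
for i in range(1,51):
    f=np.radians(-19+12*i);W.append([*(a+.038*np.array([np.cos(f),np.sin(f)])),.066])
rows(W)
E
```

```text
2.8 [ 0.52489221 -0.02296524  0.06153748] [-0.1849351   0.35425229  0.05512378]
[[[0, 0, 0], [0.67, 0.6, -0.45], 0], [[0, 0, 0], [0.79, 0.01, 0.0], 0], [[0, 0, 0], [0.78, -0.16, 0.0], 0], [[0, 0, 0], [0.73, -0.31, 0.01], 0], [[0, 0, 0], [0.65, -0.46, 0.0], 0]]
[[[0, 0, 0], [0.54, -0.58, 0.01], 0], [[0, 0, 0], [0.41, -0.68, 0.01], 0], [[0, 0, 0], [0.25, -0.75, 0.0], 0], [[0, 0, 0], [0.1, -0.79, 0.01], 0], [[0, 0, 0], [-0.08, -0.79, 0.01], 0]]
[[[0, 0, 0], [-0.23, -0.76, 0.0], 0], [[0, 0, 0], [-0.39, -0.7, 0.01], 0], [[0, 0, 0], [-0.52, -0.59, 0.01], 0], [[0, 0, 0], [-0.64, -0.48, -0.0], 0], [[0, 0, 0], [-0.72, -0.33, 0.0], 0]]
[[[0, 0, 0], [-0.77, -0.18, 0.0], 0], [[0, 0, 0], [-0.8, -0.01, -0.0], 0], [[0, 0, 0], [-0.78, 0.15, -0.0], 0], [[0, 0, 0], [-0.73, 0.32, -0.01], 0], [[0, 0, 0], [-0.65, 0.45, -0.0], 0]]
[[[0, 0, 0], [-0.54, 0.59, -0.01], 0], [[0, 0, 0], [-0.4, 0.68, -0.01], 0], [[0, 0, 0], [-0.26, 0.75, -0.0], 0], [[0, 0, 0], [-0.09, 0.79, -0.01], 0], [[0, 0, 0], [0.07, 0.79, -0.01], 0]]
[[[0, 0, 0], [0.23, 0.76, -0.0], 0], [[0, 0, 0], [0.39, 0.69, -0.01], 0], [[0, 0, 0], [0.52, 0.6, -0.01], 0], [[0, 0, 0], [0.64, 0.48, 0.0], 0], [[0, 0, 0], [0.72, 0.33, -0.0], 0]]
[[[0, 0, 0], [0.78, 0.18, -0.0], 0], [[0, 0, 0], [0.79, 0.01, 0.0], 0], [[0, 0, 0], [0.78, -0.16, 0.0], 0], [[0, 0, 0], [0.73, -0.31, 0.01], 0], [[0, 0, 0], [0.65, -0.46, 0.0], 0]]
[[[0, 0, 0], [0.54, -0.58, 0.01], 0], [[0, 0, 0], [0.41, -0.68, 0.01], 0], [[0, 0, 0], [0.25, -0.75, 0.0], 0], [[0, 0, 0], [0.1, -0.79, 0.01], 0], [[0, 0, 0], [-0.08, -0.79, 0.01], 0]]
[[[0, 0, 0], [-0.23, -0.76, 0.0], 0], [[0, 0, 0], [-0.39, -0.7, 0.01], 0], [[0, 0, 0], [-0.52, -0.59, 0.01], 0], [[0, 0, 0], [-0.64, -0.48, -0.0], 0], [[0, 0, 0], [-0.72, -0.33, 0.0], 0]]
[[[0, 0, 0], [-0.77, -0.18, 0.0], 0], [[0, 0, 0], [-0.8, -0.01, -0.0], 0], [[0, 0, 0], [-0.78, 0.15, -0.0], 0], [[0, 0, 0], [-0.73, 0.32, -0.01], 0], [[0, 0, 0], [-0.65, 0.45, -0.0], 0]]
```

View pics/s3.png

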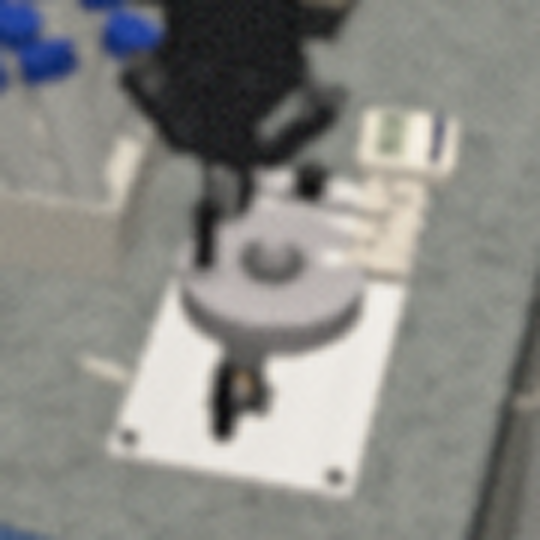

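Request:
jog_arm:
  moves:
    - [[0,0,0],[0.78,0.18,-0.2],0]
    - [[0,0,0],[0.79,0.01,0],0]
    - [[0,0,0],[0.78,-0.16,0],0]
    - [[0,0,0],[0.73,-0.31,0],0]
    - [[0,0,0],[0.65,-0.46,0],0]

```text
t: 3.22
position: [0.5235, 0.0127, 0.0704]
tcp_rot: [0.708, 0.706, -0.001, 0.003]
ft_force: [-0.7, -11.4, -2.2]
finger_gap: -0.001
```

```bash
python3 - <<'E'
from h import *
p,q=look("4")
o=telemetry.get_obs();print(o["t"],o["position"],o["ft_force"])
E
```

```text
3.3167 [0.52233109 0.01313708 0.07033488] [-3.38135664 -7.73516205  0.20552139]
```

View pics/s4.png

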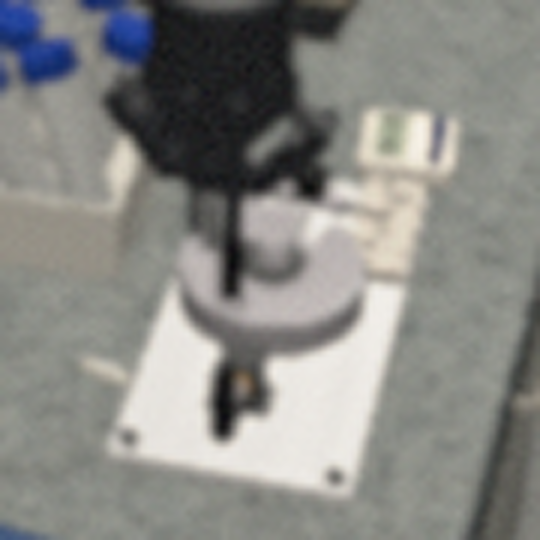

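The post has moved to crop (232,290) and the finger is pushing it from behind. I keep cranking.

Request:
jog_arm:
  moves:
    - [[0,0,0],[0.54,-0.58,0.2],0]
    - [[0,0,0],[0.41,-0.68,0],0]
    - [[0,0,0],[0.25,-0.75,0],0]
    - [[0,0,0],[0.1,-0.79,0],0]
    - [[0,0,0],[-0.08,-0.79,0],0]

```text
t: 3.73
position: [0.4961, 0.0163, 0.0709]
tcp_rot: [0.709, 0.705, -0.002, 0.016]
ft_force: [18.7, -33.7, -9.0]
finger_gap: -0.0
```

Request:
jog_arm:
  moves:
    - [[0,0,0],[-0.23,-0.76,0],0]
    - [[0,0,0],[-0.39,-0.7,0],0]
    - [[0,0,0],[-0.52,-0.59,0],0]
    - [[0,0,0],[-0.64,-0.48,0],0]
    - [[0,0,0],[-0.72,-0.33,0],0]

```text
t: 4.15
position: [0.4776, -0.003, 0.0727]
tcp_rot: [0.708, 0.706, 0.01, 0.016]
ft_force: [38.4, -5.2, -25.0]
finger_gap: -0.003
```

Request:
jog_arm:
  moves:
    - [[0,0,0],[-0.77,-0.18,0],0]
    - [[0,0,0],[-0.8,-0.01,0],0]
    - [[0,0,0],[-0.78,0.15,0],0]
    - [[0,0,0],[-0.73,0.32,0],0]
    - [[0,0,0],[-0.65,0.45,0],0]

```text
t: 4.57
position: [0.4821, -0.0316, 0.0725]
tcp_rot: [0.706, 0.708, 0.016, 0.007]
ft_force: [19.0, 13.9, 0.5]
finger_gap: 0.001
```

```bash
python3 - <<'E'
from h import *
p,q=look("5")
o=telemetry.get_obs();print(o["t"],o["position"],o["ft_force"])
f=np.radians(221);print(.4932+.038*np.cos(f),-.0117+.038*np.sin(f))
E
```

```text
4.6667 [ 0.47769016 -0.03566455  0.07162226] [ 4.23167292 -1.36270118  0.37802505]
0.4645210359515347 -0.036630243101639266
```

View pics/s5.png

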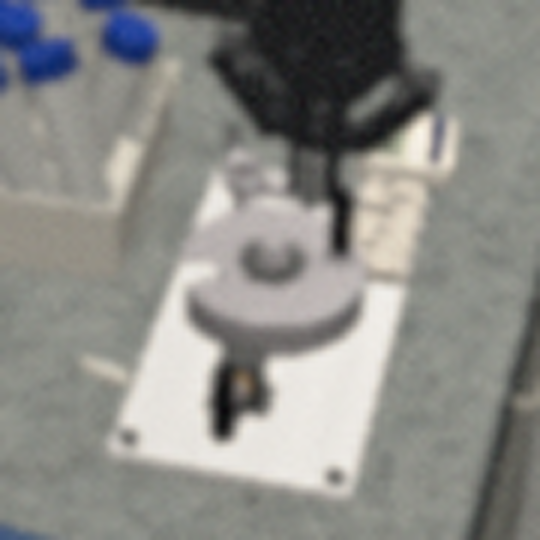

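Request:
jog_arm:
  moves:
    - [[0,0,0],[-0.2,-0.2,-2],0]
    - [[0,0,0],[0,-1,-3],0]
    - [[0,0,0],[0,-3,-3],0]
    - [[0,0,0],[0,-4,-1],0]
    - [[0,0,0],[0,-4,0],30]

```text
t: 5.08
position: [0.3462, -0.0381, 0.1599]
tcp_rot: [0.707, 0.707, 0.002, 0.005]
ft_force: [-0.3, -0.4, 0.2]
finger_gap: 0.126
```

```bash
python3 - <<'E'
from h import *
p,q=look("6")
o=telemetry.get_obs();print(o["t"],o["position"],o["q"],Ro.from_quat(o["tcp_rot"]).as_matrix().round(3).tolist(),o["ft_force"],o["finger_gap"])
E
```

```text
5.1833 [ 0.33769704 -0.03565357  0.15662801] [-3.23724465e-01  1.14456778e-02 -7.93290666e-01  7.67688693e-01
  6.49751336e-05  1.24954113e+00] [[0.002, 1.0, -0.002], [1.0, -0.002, 0.001], [0.001, -0.002, -1.0]] [0.51617728 1.54456482 0.68958469] 0.28738056038427673
```

View pics/s6.png

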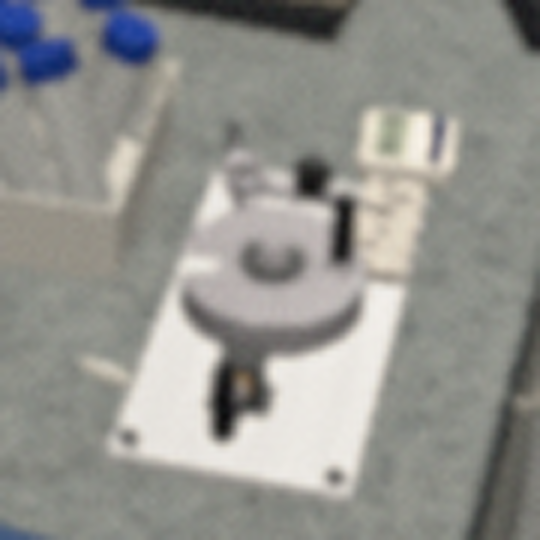

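View pics/t6.png

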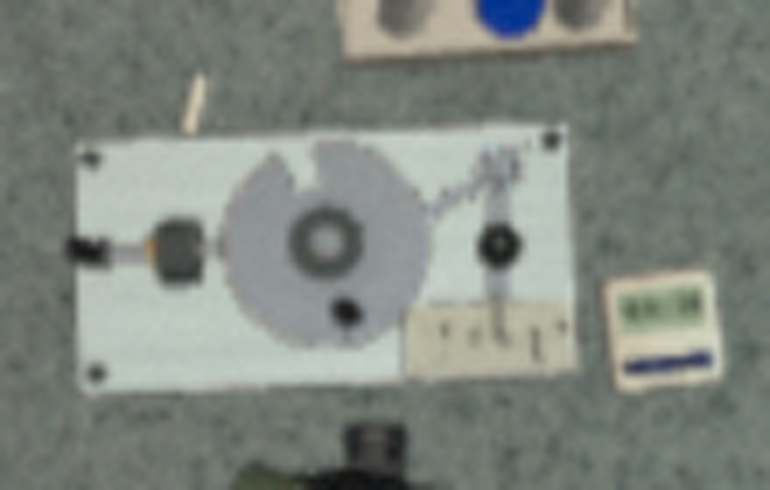

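```bash
cat >> h.py <<'E'
AX=np.array([.4932,-.0117])
def postang(u,v):
    w=ray("top",190+(u+.5)/7-.5,170+(v+.5)/7-.5,.09)[:2]-AX; return w,np.hypot(*w),np.degrees(np.arctan2(w[1],w[0]))
E
python3 - <<'E'
from h import *
print(postang(347,310),postang(290,167))
E
```

```text
(array([-0.03476783, -0.01151354]), np.float64(0.0366246337042128), np.float64(-161.6774597215946)) (array([0.03372634, 0.01654427]), np.float64(0.03756566321538018), np.float64(26.130004499767562))
```

```bash
cat >> h.py <<'E'
def rows2(wps,yaws,claw):
    o=telemetry.get_obs(); p=np.array(o["position"]); R=Ro.from_quat(o["tcp_rot"]); out=[]
    for w,y in zip(wps,yaws):
        s=(R.inv().apply(np.array(w)-p)*100).round(2); out.append([[0,0,y],s.tolist(),claw])
        p=p+R.apply(s/100); R=R*Ro.from_rotvec([0,0,np.radians(y)])
    for i in range(0,len(out),5): print(out[i:i+5])
def C(deg,z): f=np.radians(deg); return np.array([*(AX+.038*np.array([np.cos(f),np.sin(f)])),z])
E
python3 - <<'E'
from h import *
o=telemetry.get_obs();p=o["position"];print(o["t"],p);e=C(198.3,.157)
rows2([p+(e-p)*(i+1)/12 for i in range(12)]+[e-[0,0,.03],e-[0,0,.06],e-[0,0,.09]],[6]*12+[0]*3,30)
E
```

```text
5.1833 [ 0.33769704 -0.03565357  0.15662801]
[[[0, 0, 6], [0.1, 0.99, -0.0], 30], [[0, 0, 6], [0.21, 0.98, -0.01], 30], [[0, 0, 6], [0.31, 0.96, -0.0], 30], [[0, 0, 6], [0.4, 0.91, -0.01], 30], [[0, 0, 6], [0.5, 0.87, -0.0], 30]]
[[[0, 0, 6], [0.59, 0.81, -0.01], 30], [[0, 0, 6], [0.66, 0.74, -0.0], 30], [[0, 0, 6], [0.75, 0.67, -0.01], 30], [[0, 0, 6], [0.8, 0.59, -0.0], 30], [[0, 0, 6], [0.87, 0.5, -0.01], 30]]
[[[0, 0, 6], [0.91, 0.41, -0.0], 30], [[0, 0, 6], [0.95, 0.31, -0.0], 30], [[0, 0, 0], [0.01, 0.01, 3.0], 30], [[0, 0, 0], [0.0, -0.0, 3.0], 30], [[0, 0, 0], [0.01, 0.0, 3.0], 30]]
```

Request:
jog_arm:
  moves:
    - [[0,0,6],[0.1,0.99,0],30]
    - [[0,0,6],[0.21,0.98,0],30]
    - [[0,0,6],[0.31,0.96,0],30]
    - [[0,0,6],[0.4,0.91,0],30]
    - [[0,0,6],[0.5,0.87,0],30]

```text
t: 5.6
position: [0.3954, -0.0322, 0.1576]
tcp_rot: [0.868, 0.497, 0.002, 0.002]
ft_force: [0.7, -0.5, -0.2]
finger_gap: 0.299
```

Request:
jog_arm:
  moves:
    - [[0,0,6],[0.59,0.81,0],30]
    - [[0,0,6],[0.66,0.74,0],30]
    - [[0,0,6],[0.75,0.67,0],30]
    - [[0,0,6],[0.8,0.59,0],30]
    - [[0,0,6],[0.87,0.5,0],30]

```text
t: 6.02
position: [0.4451, -0.027, 0.1576]
tcp_rot: [0.967, 0.256, 0.002, 0.001]
ft_force: [0.3, -0.0, -0.5]
finger_gap: 0.298
```

Request:
jog_arm:
  moves:
    - [[0,0,6],[0.91,0.41,0],30]
    - [[0,0,6],[0.95,0.31,0],30]
    - [[0,0,0],[0,0,0],30]
    - [[0,0,0],[0,0,0],30]
    - [[0,0,0],[0,0,0],30]

```text
t: 6.43
position: [0.4627, -0.0252, 0.1562]
tcp_rot: [0.988, 0.157, 0.001, 0.0]
ft_force: [0.5, 0.3, -0.8]
finger_gap: 0.297
```

```bash
python3 - <<'E'
from h import *
o=telemetry.get_obs();p=o["position"];m=Ro.from_quat(o["tcp_rot"]).as_matrix();print(o["t"],p,C(198.3,.157),np.degrees(np.arctan2(m[1,0],m[0,0])),m[:,2],o["q"],o["finger_gap"])
E
```

```text
6.4333 [ 0.46273727 -0.02517357  0.15624267] [ 0.45712183 -0.02363171  0.157     ] 18.02647557701673 [ 1.16157552e-03 -1.99752519e-04 -9.99999305e-01] [-2.13875974e-01  2.37517240e-01 -5.24919615e-01  8.07181965e-01
  5.13421377e-05  2.61309564e+00] 0.2966410800070734
```

Request:
jog_arm:
  moves:
    - [[0,0,0],[-0.49,-0.32,1],30]
    - [[0,0,0],[0,0,2],30]
    - [[0,0,0],[0,0,1],30]
    - [[0,0,0],[0,0,0],30]
    - [[0,0,0],[0,0,0],30]

```text
t: 6.85
position: [0.4563, -0.0238, 0.1155]
tcp_rot: [0.988, 0.156, -0.0, -0.0]
ft_force: [-0.3, 0.2, 0.6]
finger_gap: 0.296
```

```bash
python3 - <<'E'
from h import *
p,q=look("7")
o=telemetry.get_obs();p=o["position"];print(o["t"],p,C(198.3,.157),o["ft_force"])
E
```

```text
6.95 [ 0.45742872 -0.02407227  0.11623938] [ 0.45712183 -0.02363171  0.157     ] [-0.59770828  0.42604362  0.02372118]
```

View pics/s7.png

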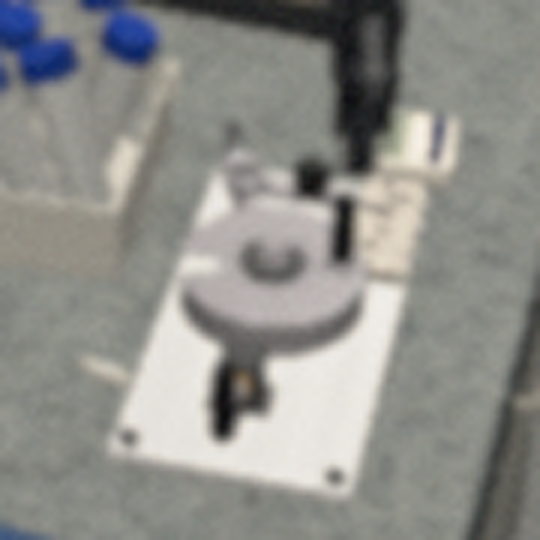

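Request:
jog_arm:
  moves:
    - [[0,0,0],[0,0,2],30]
    - [[0,0,0],[0,0,2],30]
    - [[0,0,0],[0,0,0.8],30]
    - [[0,0,0],[0,0,0],22]
    - [[0,0,0],[0,0,0],22]

```text
t: 7.37
position: [0.4567, -0.0237, 0.0676]
tcp_rot: [0.988, 0.155, -0.0, -0.0]
ft_force: [-0.1, 1.4, -1.4]
finger_gap: 0.218
```

Request:
jog_arm:
  moves:
    - [[0,0,-7],[0.03,0.46,0],22]
    - [[0,0,-7],[0.03,0.46,0],22]
    - [[0,0,-7],[0.03,0.46,0],22]
    - [[0,0,-7],[0.03,0.46,0],22]
    - [[0,0,-7],[0.03,0.46,0],22]

```text
t: 7.78
position: [0.4703, -0.0416, 0.0683]
tcp_rot: [0.894, 0.448, 0.001, -0.001]
ft_force: [-1.6, 3.7, -0.8]
finger_gap: 0.221
```

```bash
cat >> h.py <<'E'
def st():
    o=telemetry.get_obs();p=o["position"];m=Ro.from_quat(o["tcp_rot"]).as_matrix();w=p[:2]-AX
    print("t",round(o["t"],2),"p",p.round(4),"r",np.hypot(*w).round(4),"ang",np.degrees(np.arctan2(w[1],w[0])).round(1),"head",np.degrees(np.arctan2(m[1,0],m[0,0])).round(1),"tilt",m[:2,2].round(3),"q6",np.degrees(o["q"][5]).round(1),"F",o["ft_force"].round(1),"gap",round(o["finger_gap"],3))
E
python3 -c "
from h import *
q,_=get_image('side');crop(q,(230,320,170,260),6,'pics/s8.png')
st()"
```

```text
t 7.83 p [ 0.4712 -0.0425  0.0684] r 0.0378 ang -125.5 head 53.4 tilt [0.001 0.001] q6 112.4 F [-0.5  0.7 -1.2] gap 0.221
```

View pics/s8.png

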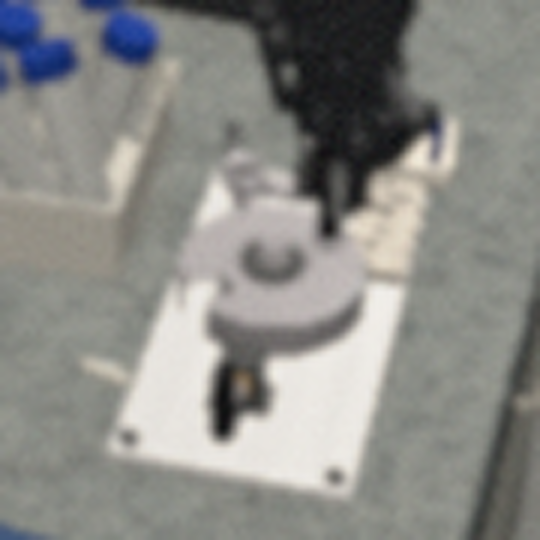

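The slot has moved to the left rim at about (200,290) and the forces are low, so the cage works. I continue.

Request:
jog_arm:
  moves:
    - [[0,0,-7],[0.03,0.46,0],22]
    - [[0,0,-7],[0.03,0.46,0],22]
    - [[0,0,-7],[0.03,0.46,0],22]
    - [[0,0,-7],[0.03,0.46,0],22]
    - [[0,0,-7],[0.03,0.46,0],22]

```text
t: 8.25
position: [0.4912, -0.0496, 0.0682]
tcp_rot: [0.719, 0.695, -0.0, -0.001]
ft_force: [-2.0, 1.7, 0.9]
finger_gap: 0.215
```

Request:
jog_arm:
  moves:
    - [[0,0,-7],[0.03,0.46,0],22]
    - [[0,0,-7],[0.03,0.46,0],22]
    - [[0,0,-7],[0.03,0.46,0],22]
    - [[0,0,-7],[0.03,0.46,0],22]
    - [[0,0,-7],[0.03,0.46,0],22]

```text
t: 8.67
position: [0.5132, -0.0449, 0.0682]
tcp_rot: [0.477, 0.879, -0.002, 0.0]
ft_force: [-2.9, -2.7, 0.2]
finger_gap: 0.22
```

```bash
python3 -c "
from h import *
st()"
```

```text
t 8.67 p [ 0.5132 -0.0449  0.0682] r 0.0388 ang -59.0 head 123.0 tilt [-0.001 -0.003] q6 43.9 F [-2.9 -2.7  0.2] gap 0.22
```

Radius and phase are tracking well; five more calls in this section.

Request:
jog_arm:
  moves:
    - [[0,0,-7],[0.03,0.46,0],22]
    - [[0,0,-7],[0.03,0.46,0],22]
    - [[0,0,-7],[0.03,0.46,0],22]
    - [[0,0,-7],[0.03,0.46,0],22]
    - [[0,0,-7],[0.03,0.46,0],22]

```text
t: 9.08
position: [0.5294, -0.0285, 0.0686]
tcp_rot: [0.191, 0.982, -0.002, 0.002]
ft_force: [1.0, -4.5, -2.4]
finger_gap: 0.225
```

Request:
jog_arm:
  moves:
    - [[0,0,-7],[0.03,0.46,0],22]
    - [[0,0,-7],[0.03,0.46,0],22]
    - [[0,0,-7],[0.03,0.46,0],22]
    - [[0,0,-7],[0.03,0.46,0],22]
    - [[0,0,-7],[0.03,0.46,0],22]

```text
t: 9.5
position: [0.5332, -0.0055, 0.0693]
tcp_rot: [-0.113, 0.994, -0.002, 0.003]
ft_force: [5.3, -3.8, -2.7]
finger_gap: 0.221
```

```bash
python3 -c "
from h import *
st()"
```

```text
t 9.5 p [ 0.5332 -0.0055  0.0693] r 0.0405 ang 8.8 head -167.0 tilt [ 0.006 -0.004] q6 -21.4 F [ 5.3 -3.8 -2.7] gap 0.221
```

Request:
jog_arm:
  moves:
    - [[0,0,-7],[0.1,0.48,0],22]
    - [[0,0,-7],[0.08,0.48,0],22]
    - [[0,0,-7],[0.06,0.46,0],22]
    - [[0,0,-7],[0.03,0.46,0],22]
    - [[0,0,-7],[0.03,0.46,0],22]

```text
t: 9.92
position: [0.5215, 0.0152, 0.0699]
tcp_rot: [-0.407, 0.913, -0.003, 0.004]
ft_force: [5.7, -1.3, -0.8]
finger_gap: 0.219
```

Request:
jog_arm:
  moves:
    - [[0,0,-7],[0.03,0.46,0],22]
    - [[0,0,-7],[0.03,0.46,0],22]
    - [[0,0,-7],[0.03,0.46,0],22]
    - [[0,0,-7],[0.03,0.46,0],22]
    - [[0,0,-7],[0.03,0.46,0],22]

```text
t: 10.33
position: [0.5003, 0.0257, 0.0699]
tcp_rot: [-0.663, 0.748, -0.002, 0.004]
ft_force: [3.3, 3.3, 0.9]
finger_gap: 0.222
```

```bash
python3 -c "
from h import *
st()"
```

```text
t 10.33 p [0.5003 0.0257 0.0699] r 0.0381 ang 79.3 head -96.9 tilt [0.009 0.001] q6 -88.7 F [3.3 3.3 0.9] gap 0.222
```

Request:
jog_arm:
  moves:
    - [[0,0,-7],[0.03,0.46,0],22]
    - [[0,0,-7],[0.03,0.46,0],22]
    - [[0,0,-7],[0.03,0.46,0],22]
    - [[0,0,-7],[0.03,0.46,0],22]
    - [[0,0,-7],[0.03,0.46,0],22]

```text
t: 10.75
position: [0.4769, 0.0215, 0.0697]
tcp_rot: [0.858, -0.514, 0.003, -0.002]
ft_force: [2.4, 2.9, 3.4]
finger_gap: 0.226
```

Request:
jog_arm:
  moves:
    - [[0,0,-7],[0.03,0.46,0],22]
    - [[0,0,-7],[0.03,0.46,0],22]
    - [[0,0,-7],[0.03,0.46,0],22]
    - [[0,0,-7],[0.03,0.46,0],22]
    - [[0,0,0],[0,0,0],30]

```text
t: 11.17
position: [0.4614, 0.0081, 0.0689]
tcp_rot: [0.956, -0.294, 0.002, -0.0]
ft_force: [-0.9, 0.1, 0.0]
finger_gap: 0.299
```

```bash
python3 -c "
from h import *
st()"
```

```text
t 11.17 p [0.4614 0.0081 0.0689] r 0.0374 ang 148.1 head -34.2 tilt [ 0.003 -0.001] q6 -154.0 F [-0.9  0.1  0. ] gap 0.299
```

Request:
jog_arm:
  moves:
    - [[0,0,0],[0,0,-2],30]
    - [[0,0,0],[0,0,-2.5],30]
    - [[0,0,7],[0,0,-1.5],30]
    - [[0,0,7],[0,0,0],30]
    - [[0,0,7],[0,0,0],30]

```text
t: 11.58
position: [0.4613, 0.0086, 0.1293]
tcp_rot: [0.884, -0.468, 0.002, -0.0]
ft_force: [0.3, -0.3, -0.8]
finger_gap: 0.304
```

Request:
jog_arm:
  moves:
    - [[0,0,7],[0,0,0],30]
    - [[0,0,7],[0,0,0],30]
    - [[0,0,7],[0,0,0],30]
    - [[0,0,7],[0,0,0],30]
    - [[0,0,7],[0,0,0],30]

```text
t: 12.0
position: [0.4601, 0.0088, 0.128]
tcp_rot: [-0.702, 0.712, -0.0, -0.0]
ft_force: [-0.5, 0.4, 0.1]
finger_gap: 0.3
```

Request:
jog_arm:
  moves:
    - [[0,0,7],[0,0,0],30]
    - [[0,0,7],[0,0,0],30]
    - [[0,0,7],[0,0,0],30]
    - [[0,0,7],[0,0,0],30]
    - [[0,0,7],[0,0,0],30]

```text
t: 12.42
position: [0.4602, 0.0088, 0.128]
tcp_rot: [-0.456, 0.89, -0.0, 0.0]
ft_force: [0.6, 0.4, 0.2]
finger_gap: 0.3
```

Request:
jog_arm:
  moves:
    - [[0,0,7],[0,0,0],30]
    - [[0,0,7],[0,0,0],30]
    - [[0,0,7],[0,0,0],30]
    - [[0,0,7],[0,0,0],30]
    - [[0,0,7],[0,0,0],30]

```text
t: 12.83
position: [0.4601, 0.0088, 0.128]
tcp_rot: [-0.167, 0.986, -0.0, 0.0]
ft_force: [-0.4, -0.0, -1.0]
finger_gap: 0.301
```

Request:
jog_arm:
  moves:
    - [[0,0,7],[0,0,0],30]
    - [[0,0,7],[0,0,0],30]
    - [[0,0,7],[0,0,0],30]
    - [[0,0,7],[0,0,0],30]
    - [[0,0,7],[0,0,0],30]

```text
t: 13.25
position: [0.4601, 0.0088, 0.128]
tcp_rot: [0.137, 0.991, -0.0, 0.0]
ft_force: [-0.6, 0.1, -1.1]
finger_gap: 0.298
```

```bash
python3 -c "
from h import *
p,q=look('9')
st()"
```

```text
t 13.35 p [0.4602 0.0087 0.1279] r 0.0388 ang 148.2 head 164.7 tilt [ 0. -0.] q6 7.2 F [-0.8 -0.9 -0.6] gap 0.302
```

View pics/s9.png

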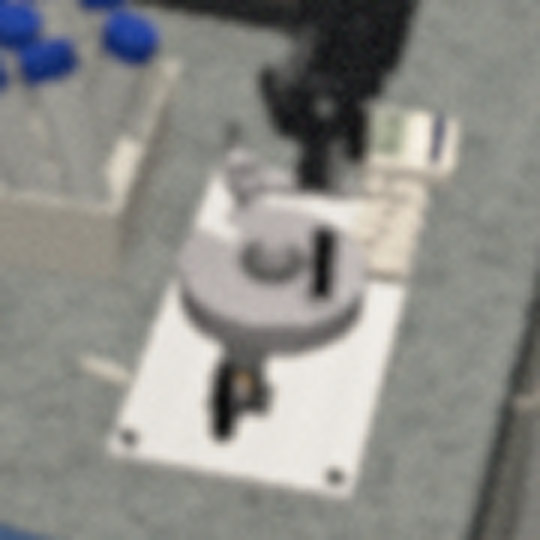

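View pics/t9.png

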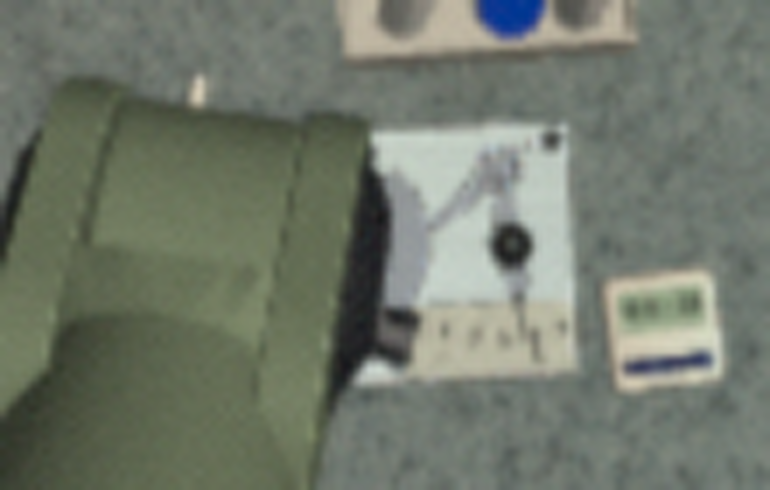

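```bash
python3 -c "
from h import *
g=lambda u,v,z:ray('side',230+(u+.5)/6-.5,170+(v+.5)/6-.5,z)
for r in ((322,233,.09),(320,290,.044)):
  w=g(*r)[:2]-AX;print(w,np.hypot(*w),np.degrees(np.arctan2(w[1],w[0])))
w=g(204,207,.09)[:2]-AX;print('ref',w,np.degrees(np.arctan2(w[1],w[0])))
"
```

```text
[-0.02792338  0.02379008] 0.03668354934910259 139.56976208326742
[-0.02729493  0.01654031] 0.031915432460076755 148.78478220642035
ref [0.03762508 0.02155626] 29.809365931231234
```

Request:
jog_arm:
  moves:
    - [[0,0,7],[-0.15,0.19,0],30]
    - [[0,0,7],[0,0,0],30]
    - [[0,0,5.7],[0,0,0],30]
    - [[0,0,0],[0,0,1],30]
    - [[0,0,0],[0,0,1],30]

```text
t: 13.77
position: [0.4628, 0.0101, 0.108]
tcp_rot: [0.299, 0.954, 0.0, 0.001]
ft_force: [0.9, -0.8, -0.1]
finger_gap: 0.296
```

Request:
jog_arm:
  moves:
    - [[0,0,0],[0,0,1],30]
    - [[0,0,0],[0,0,1],30]
    - [[0,0,0],[0,0,1],30]
    - [[0,0,0],[0,0,1],22]
    - [[0,0,0],[0,0,0],22]

```text
t: 14.18
position: [0.4608, 0.0103, 0.0662]
tcp_rot: [0.299, 0.954, -0.0, -0.001]
ft_force: [-0.4, -0.0, -0.0]
finger_gap: 0.221
```

```bash
python3 -c "
from h import *
q,_=get_image('side');crop(q,(230,320,170,260),6,'pics/s10.png')
st()"
```

```text
t 14.23 p [0.4612 0.0103 0.0669] r 0.0389 ang 145.5 head 145.2 tilt [-0.002  0.   ] q6 26.9 F [0.6 0.4 0.3] gap 0.219
```

View pics/s10.png

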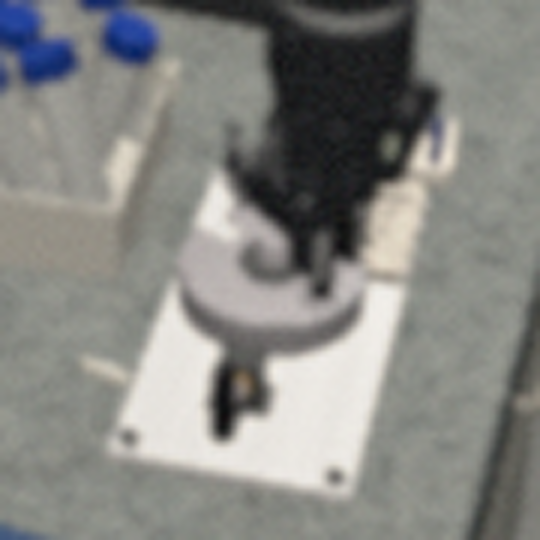

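Request:
jog_arm:
  moves:
    - [[0,0,-7],[-0.03,-0.46,0],22]
    - [[0,0,-7],[-0.03,-0.46,0],22]
    - [[0,0,-7],[-0.03,-0.46,0],22]
    - [[0,0,-7],[-0.03,-0.46,0],22]
    - [[0,0,-7],[-0.03,-0.46,0],22]

```text
t: 14.65
position: [0.4566, -0.0109, 0.0684]
tcp_rot: [-0.005, 1.0, 0.001, 0.001]
ft_force: [1.9, 4.2, -0.9]
finger_gap: 0.222
```

Request:
jog_arm:
  moves:
    - [[0,0,-7],[-0.03,-0.46,0],22]
    - [[0,0,-7],[-0.03,-0.46,0],22]
    - [[0,0,-7],[-0.03,-0.46,0],22]
    - [[0,0,-7],[-0.03,-0.46,0],22]
    - [[0,0,-7],[-0.03,-0.46,0],22]

```text
t: 15.07
position: [0.463, -0.0323, 0.0684]
tcp_rot: [-0.305, 0.952, 0.001, 0.001]
ft_force: [0.5, 4.2, 1.2]
finger_gap: 0.219
```

```bash
python3 -c "
from h import *
st()"
```

```text
t 15.07 p [ 0.463  -0.0323  0.0684] r 0.0366 ang -145.7 head -144.4 tilt [0.002 0.002] q6 -48.8 F [0.5 4.2 1.2] gap 0.219
```

Request:
jog_arm:
  moves:
    - [[0,0,-7],[-0.03,-0.46,0],22]
    - [[0,0,-7],[-0.03,-0.46,0],22]
    - [[0,0,-7],[-0.03,-0.46,0],22]
    - [[0,0,-7],[-0.03,-0.46,0],22]
    - [[0,0,0],[0,0,0],22]

```text
t: 15.48
position: [0.4767, -0.045, 0.0681]
tcp_rot: [-0.525, 0.851, 0.0, 0.0]
ft_force: [-0.8, 0.8, -0.2]
finger_gap: 0.218
```

```bash
python3 -c "
from h import *
q,_=get_image('side');crop(q,(230,320,170,260),6,'pics/s11.png')
st()"
```

```text
t 15.53 p [ 0.4766 -0.0452  0.068 ] r 0.0373 ang -116.4 head -117.0 tilt [ 0.001 -0.   ] q6 -77.3 F [ 0.4  0.4 -0.8] gap 0.225
```

View pics/s11.png

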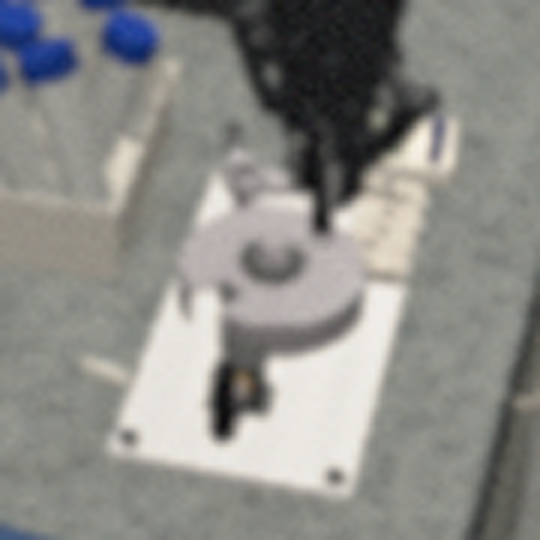

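Request:
jog_arm:
  moves:
    - [[0,0,-5],[-0.01,-0.33,0],22]
    - [[0,0,-5],[-0.01,-0.33,0],22]
    - [[0,0,-5],[-0.01,-0.33,0],22]
    - [[0,0,-5],[-0.01,-0.33,0],22]
    - [[0,0,-4],[-0.01,-0.27,0],22]

```text
t: 15.95
position: [0.4905, -0.049, 0.0677]
tcp_rot: [-0.69, 0.724, 0.001, -0.001]
ft_force: [-2.2, -0.0, 2.1]
finger_gap: 0.222
```

Request:
jog_arm:
  moves:
    - [[0,0,-3],[-0.01,-0.2,0],22]
    - [[0,0,-3],[-0.01,-0.2,0],22]
    - [[0,0,-2],[0,-0.13,0],22]
    - [[0,0,0],[0,0,0],22]
    - [[0,0,0],[0,0,0],22]

```text
t: 16.37
position: [0.4961, -0.0492, 0.0677]
tcp_rot: [0.737, -0.676, -0.0, 0.001]
ft_force: [-2.9, -0.6, 2.5]
finger_gap: 0.222
```

```bash
python3 -c "
from h import *
q,_=get_image('side');crop(q,(230,320,170,260),6,'pics/s12.png')
st()"
```

```text
t 16.42 p [ 0.4961 -0.0492  0.0676] r 0.0377 ang -85.5 head -85.0 tilt [-0.001 -0.001] q6 -109.2 F [-2.9 -0.2  2.7] gap 0.219
```

View pics/s12.png

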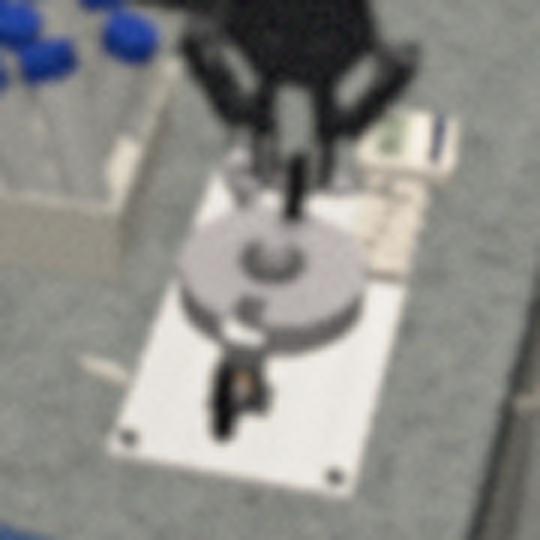

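Request:
jog_arm:
  moves:
    - [[0,0,0],[0,0,0],30]
    - [[0,0,0],[0,0,-2],30]
    - [[0,0,0],[0,0,-3],30]
    - [[0,0,0],[0,0,-3],30]
    - [[0,0,0],[0,3,-1],30]

```text
t: 16.83
position: [0.4747, -0.0531, 0.1622]
tcp_rot: [0.738, -0.674, 0.006, -0.004]
ft_force: [1.1, -1.6, 0.1]
finger_gap: 0.299
```

Request:
jog_arm:
  moves:
    - [[0,0,0],[0,4,0],0]
    - [[0,0,0],[0,4,0],0]
    - [[0,0,0],[0,3,0],0]
    - [[0,0,0],[0,0,0],0]
    - [[0,0,0],[0,0,0],0]

```text
t: 17.25
position: [0.3567, -0.0617, 0.1578]
tcp_rot: [0.738, -0.675, 0.001, -0.001]
ft_force: [0.8, -0.2, 0.0]
finger_gap: 0.001
```

```bash
python3 -c "
from h import *
p,q=look('13')
st()"
```

```text
t 17.35 p [ 0.3589 -0.0622  0.158 ] r 0.1434 ang -159.4 head -84.9 tilt [ 0.003 -0.001] q6 -116.6 F [-0.8 -0.   1.5] gap -0.002
```

View pics/t13.png

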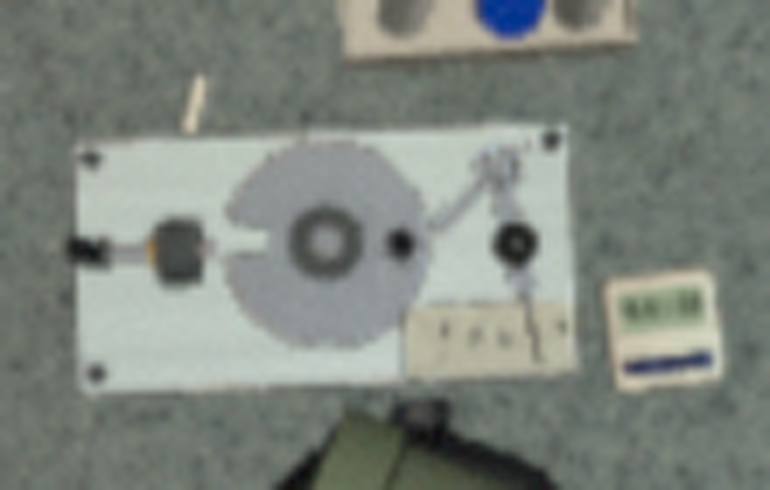

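View pics/s13.png

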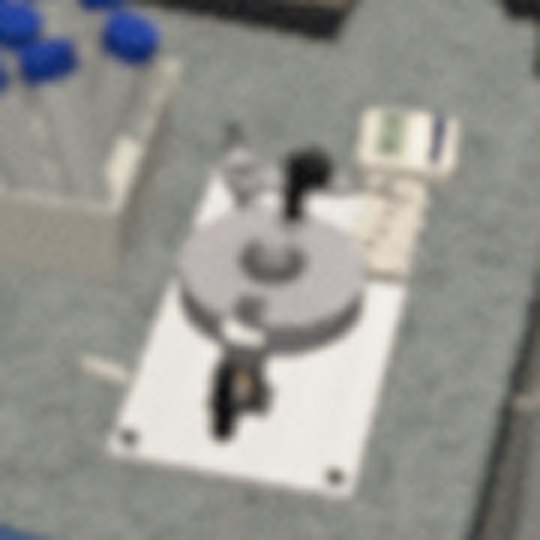

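```bash
python3 -c "
from h import *
print(postang(401,243))
f=lambda u,v,z:ray('top',190+(u+.5)/7-.5,170+(v+.5)/7-.5,z)[:2]
w=f(255,241,.044)-f(325,242,.058);print('slot',np.degrees(np.arctan2(w[1],w[0])))
print('knob',f(80,247,.071),f(98,248,.03))
"
```

```text
(array([-0.00259228, -0.03711313]), np.float64(0.03720354974659206), np.float64(-93.99550841249231))
slot 88.08341560582878
knob [0.489042   0.10748533] [0.49100308 0.10408214]
```

The top view shows the slot at (250,241) pointing left at the pin, the post at (401,243) about 4° short, and the pointer tip on the long mark at (537,350). That is within the pin's self-centring range. Next I go behind the knob.

```bash
python3 -c "
from h import *
st()
p=telemetry.get_obs()['position'];e=np.array([.4874,.1382,.158])
rows2([p+(e-p)*(i+1)/8 for i in range(8)],[1.4,1.4]+[0]*6,0)
"
```

```text
t 17.35 p [ 0.3589 -0.0622  0.158 ] r 0.1434 ang -159.4 head -84.9 tilt [ 0.003 -0.001] q6 -116.6 F [-0.8 -0.   1.5] gap -0.002
[[[0, 0, 1.4], [-2.35, -1.82, 0.0], 0], [[0, 0, 1.4], [-2.4, -1.77, 0.01], 0], [[0, 0, 0], [-2.43, -1.7, -0.0], 0], [[0, 0, 0], [-2.44, -1.71, 0.0], 0], [[0, 0, 0], [-2.44, -1.71, 0.01], 0]]
[[[0, 0, 0], [-2.44, -1.7, -0.0], 0], [[0, 0, 0], [-2.43, -1.71, 0.0], 0], [[0, 0, 0], [-2.44, -1.71, 0.01], 0]]
```

Request:
jog_arm:
  moves:
    - [[0,0,1.4],[-2.35,-1.82,0],0]
    - [[0,0,1.4],[-2.4,-1.77,0],0]
    - [[0,0,0],[-2.43,-1.7,0],0]
    - [[0,0,0],[-2.44,-1.71,0],0]
    - [[0,0,0],[-2.44,-1.71,0],0]

```text
t: 17.77
position: [0.4399, 0.0655, 0.1574]
tcp_rot: [0.722, -0.692, 0.001, -0.001]
ft_force: [0.6, -0.8, -0.1]
finger_gap: -0.001
```

Request:
jog_arm:
  moves:
    - [[0,0,0],[-2.44,-1.7,0],0]
    - [[0,0,0],[-2.43,-1.71,0],0]
    - [[0,0,0],[-2.44,-1.71,0],0]
    - [[0,0,0],[0,0,0],0]
    - [[0,0,0],[0,0,0],0]

```text
t: 18.18
position: [0.4872, 0.1405, 0.1568]
tcp_rot: [0.723, -0.691, 0.0, -0.0]
ft_force: [-0.5, -0.2, -1.3]
finger_gap: 0.004
```

```bash
python3 -c "
from h import *
q,_=get_image('side');crop(q,(220,320,160,270),5,'pics/s14.png')
st()
p=telemetry.get_obs()['position'];e=np.array([.4874,.1382,.158])
o=[e-[0,0,.0226*(i+1)] for i in range(5)]
rows2(o,[0]*5,0)
"
```

```text
t 18.23 p [0.4861 0.1395 0.1567] r 0.1514 ang 92.7 head -87.5 tilt [-0.001 -0.   ] q6 -84.8 F [-1.1 -0.1 -0.1] gap -0.001
[[[0, 0, 0], [0.14, -0.12, 2.13], 0], [[0, 0, 0], [-0.0, -0.0, 2.26], 0], [[0, 0, 0], [-0.0, -0.0, 2.26], 0], [[0, 0, 0], [-0.0, -0.01, 2.26], 0], [[0, 0, 0], [-0.0, 0.0, 2.26], 0]]
```

View pics/s14.png

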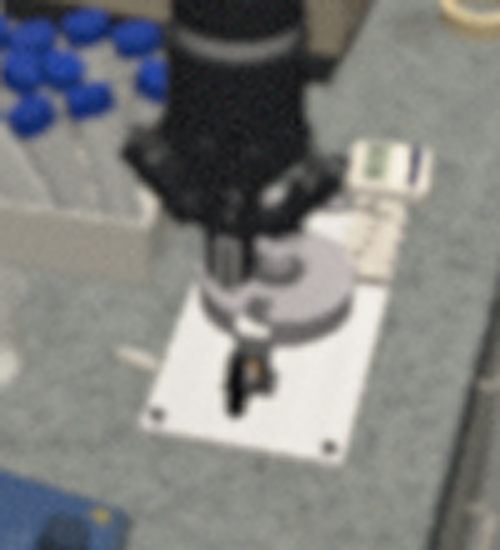

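The side view shows the shut fingers at about (232,265), raised above the knob at (238,380) and lined up with it. I descend behind the knob.

Request:
jog_arm:
  moves:
    - [[0,0,0],[0,-0.12,2.2],0]
    - [[0,0,0],[0,0,2.2],0]
    - [[0,0,0],[0,0,2.3],0]
    - [[0,0,0],[0,0,2.3],0]
    - [[0,0,0],[0,0,2.2],0]

```text
t: 18.65
position: [0.4865, 0.1379, 0.0444]
tcp_rot: [0.721, -0.693, 0.0, 0.0]
ft_force: [0.3, 0.9, 0.4]
finger_gap: -0.002
```

Request:
jog_arm:
  moves:
    - [[0,0,0],[0,0,0],0]
    - [[0,0,0],[0.2,0,0],0]
    - [[0,0,0],[0.2,0,0],0]
    - [[0,0,0],[0.2,0,0],0]
    - [[0,0,0],[0,0,0],0]

```text
t: 19.07
position: [0.4883, 0.1324, 0.0468]
tcp_rot: [0.721, -0.693, 0.001, -0.001]
ft_force: [-0.3, 0.5, 0.3]
finger_gap: -0.002
```

```bash
python3 -c "
from h import *
q,_=get_image('side');crop(q,(220,320,160,270),5,'pics/s15.png')
st()
"
```

```text
t 19.12 p [0.4881 0.1327 0.0466] r 0.1445 ang 92.0 head -87.7 tilt [0.002 0.   ] q6 -85.5 F [-0.9 -0.2  0.5] gap -0.003
```

View pics/s15.png

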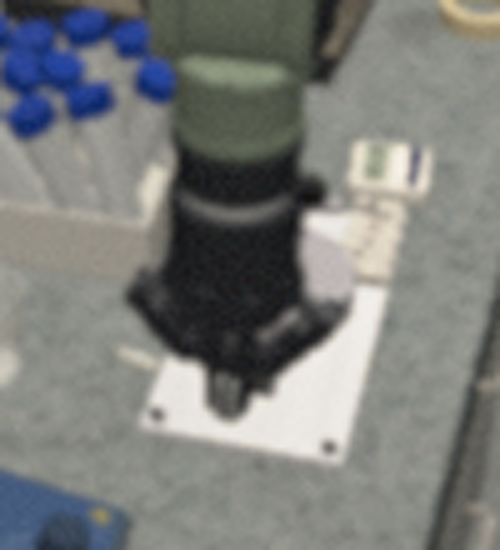

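Request:
jog_arm:
  moves:
    - [[0,0,0],[0.3,0,0],0]
    - [[0,0,0],[0.3,0,0],0]
    - [[0,0,0],[0.3,0,0],0]
    - [[0,0,0],[0.3,0,0],0]
    - [[0,0,0],[0.3,0,0],0]

```text
t: 19.53
position: [0.4881, 0.1183, 0.0457]
tcp_rot: [0.722, -0.692, -0.0, -0.001]
ft_force: [0.8, 2.2, 2.1]
finger_gap: 0.0
```

Request:
jog_arm:
  moves:
    - [[0,0,0],[0.2,0,0],0]
    - [[0,0,0],[0.2,0,0],0]
    - [[0,0,0],[0.2,0,0],0]
    - [[0,0,0],[0.2,0,0],0]
    - [[0,0,0],[0.1,0,0],0]

```text
t: 19.95
position: [0.4883, 0.1087, 0.0454]
tcp_rot: [0.722, -0.692, 0.0, -0.0]
ft_force: [0.7, 2.9, 2.2]
finger_gap: 0.001
```

```bash
python3 -c "
from h import *
st()
"
```

```text
t 19.95 p [0.4883 0.1087 0.0454] r 0.1205 ang 92.3 head -87.6 tilt [0.001 0.   ] q6 -88.3 F [0.7 2.9 2.2] gap 0.001
```

Plate y is now about 120.5 mm and the push force is low (2–3 N), so the pin is entering the slot. I keep going gently until it stops.

Request:
jog_arm:
  moves:
    - [[0,0,0],[0.1,0,0],0]
    - [[0,0,0],[0.1,0,0],0]
    - [[0,0,0],[0.1,0,0],0]
    - [[0,0,0],[0.1,0,0],0]
    - [[0,0,0],[0,0,0],0]

```text
t: 20.37
position: [0.4884, 0.107, 0.0455]
tcp_rot: [0.722, -0.692, -0.002, -0.002]
ft_force: [0.8, 9.5, 2.3]
finger_gap: -0.004
```

Request:
jog_arm:
  moves:
    - [[0,0,0],[0.1,0,0],0]
    - [[0,0,0],[0.1,0,0],0]
    - [[0,0,0],[0,0,0],0]
    - [[0,0,0],[0,0,0],0]
    - [[0,0,0],[0,0,0],0]

```text
t: 20.78
position: [0.4884, 0.1068, 0.0455]
tcp_rot: [0.722, -0.691, -0.003, -0.003]
ft_force: [1.0, 14.1, 2.6]
finger_gap: 0.004
```

```bash
python3 -c "
from h import *
st()
"
```

```text
t 20.78 p [0.4884 0.1068 0.0455] r 0.1186 ang 92.3 head -87.5 tilt [0.    0.009] q6 -89.0 F [ 1.  14.1  2.6] gap 0.004
```

The tool has stopped at plate y 118.6 mm with force rising to 14 N, which looks like the collar on the block. I back off, lift and check.

Request:
jog_arm:
  moves:
    - [[0,0,0],[-0.6,0,0],0]
    - [[0,0,0],[-1,0,0],0]
    - [[0,0,0],[-1,0,-1.5],0]
    - [[0,0,0],[0,0,-4],0]
    - [[0,0,0],[0,0,-4],0]

```text
t: 21.2
position: [0.4844, 0.1287, 0.1394]
tcp_rot: [0.722, -0.692, -0.001, 0.003]
ft_force: [1.5, -0.5, -0.2]
finger_gap: 0.0
```

Request:
jog_arm:
  moves:
    - [[0,0,0],[0,3,-2],0]
    - [[0,0,0],[0,4,0],0]
    - [[0,0,0],[0,4,0],0]
    - [[0,0,0],[0,4,0],0]
    - [[0,0,0],[0,0,0],0]

```text
t: 21.62
position: [0.3263, 0.1214, 0.1582]
tcp_rot: [0.722, -0.692, -0.003, 0.005]
ft_force: [-0.6, -0.4, -0.8]
finger_gap: -0.001
```

```bash
python3 -c "
from h import *
p,q=look('16');cv2.imwrite('pics/t16f.png',p[:,:,::-1])
st()
"
```

```text
t 21.72 p [0.3353 0.1223 0.1601] r 0.2071 ang 139.7 head -87.6 tilt [-0.001 -0.002] q6 -84.2 F [ 0.1 -0.1  0.2] gap -0.0
```

View pics/t16.png

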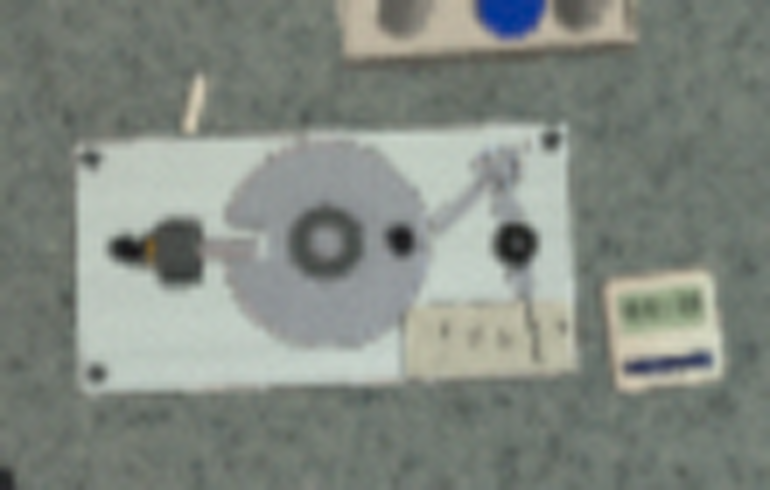

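View pics/s16.png

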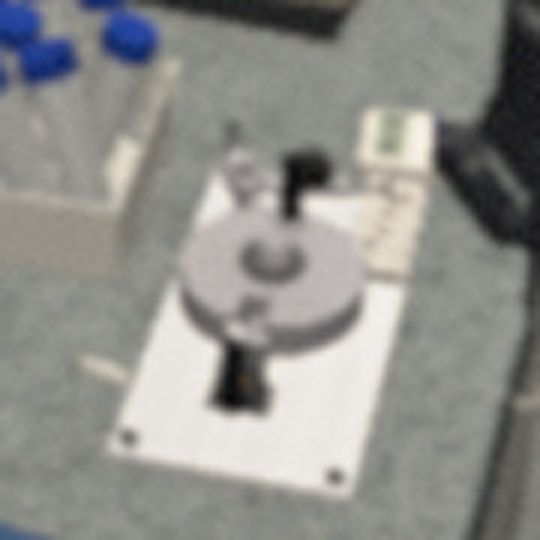

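View pics/t16f.png

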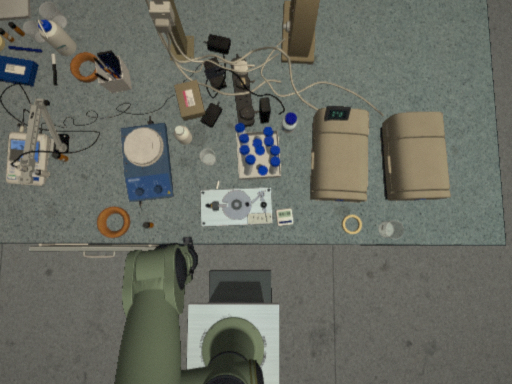

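```bash
python3 -c "
from h import *
for t in('t13','t16'):
  g=cv2.cvtColor(cv2.imread(f'pics/{t}.png'),6)[215:285,60:170]
  print(t,g[32,::4].tolist()); print(g[36,::4].tolist())
  m=g<60; 
  ys,xs=np.nonzero(m); k=xs<85; print(xs[k].min()+60,xs[k].max()+60,xs[k].mean()+60,ys[k].mean()+215)
f=lambda u,v,z:ray('top',190+(u+.5)/7-.5,170+(v+.5)/7-.5,z)[:2]
n=np.array([-.0387,.99925])
for u in (68,80,109,118): print(u,(f(u,248,.071)-AX)@n)
d=get_image('top')[1];print(d[202:209,196:218].round(3))
"
```

```text
t13 [107, 87, 58, 36, 28, 34, 32, 36, 50, 59, 61, 76, 99, 122, 141, 147, 148, 146, 145, 145, 143, 138, 131, 112, 92, 77, 73, 73]
[105, 87, 60, 40, 29, 28, 24, 24, 23, 33, 50, 74, 96, 119, 135, 138, 139, 138, 138, 139, 140, 139, 137, 118, 93, 77, 72, 72]
68 101 83.86956521739131 250.89035916824196
t16 [117, 115, 110, 108, 143, 184, 197, 197, 195, 194, 194, 169, 130, 89, 52, 36, 27, 29, 33, 42, 47, 61, 85, 93, 81, 74, 74, 75]
[115, 113, 108, 107, 141, 183, 195, 196, 196, 195, 194, 170, 134, 93, 57, 40, 27, 26, 23, 27, 39, 62, 85, 92, 80, 75, 74, 76]
116 143 129.34683544303797 249.39240506329114
68 0.12508821862491615
80 0.11926502655887766
109 0.10518915948963234
118 0.10081987981067196
[[1.279 1.277 1.279 1.277 1.279 1.27  1.271 1.271 1.269 1.272 1.27  1.269
  1.273 1.271 1.274 1.275 1.267 1.261 1.268 1.235 1.237 1.239]
 [1.276 1.281 1.281 1.277 1.279 1.27  1.268 1.268 1.27  1.27  1.269 1.27
  1.265 1.269 1.271 1.263 1.231 1.24  1.237 1.23  1.232 1.237]
 [1.284 1.277 1.278 1.279 1.281 1.269 1.269 1.268 1.266 1.271 1.208 1.208
  1.212 1.236 1.24  1.243 1.236 1.235 1.235 1.238 1.239 1.238]
 [1.278 1.279 1.277 1.28  1.285 1.27  1.27  1.27  1.267 1.205 1.205 1.207
  1.21  1.204 1.241 1.238 1.234 1.234 1.232 1.233 1.238 1.239]
 [1.28  1.278 1.28  1.281 1.279 1.265 1.274 1.266 1.267 1.261 1.208 1.208
  1.206 1.215 1.239 1.239 1.236 1.234 1.234 1.232 1.233 1.236]
 [1.276 1.279 1.281 1.279 1.278 1.264 1.27  1.266 1.27  1.269 1.209 1.209
  1.215 1.228 1.231 0.    1.233 1.235 1.235 1.233 1.232 1.236]
 [1.279 1.277 1.277 1.276 1.279 1.27  1.272 1.265 1.268 1.268 1.263 1.267
  1.264 1.268 1.241 1.243 1.233 1.23  1.234 1.238 1.236 1.236]]
```

The top view shows the knob moved about 48 crop px (≈23–24 mm), to (125,248). The pin is in the slot at (235,248) and the pointer tip is on the long mark at (537,350), with the bystanders unchanged. To remove the ±1 mm doubt I give the knob one more firm push.

```bash
python3 -c "
from h import *
st()
p=telemetry.get_obs()['position'];e=np.array([.4872,.132,.158])
rows2([p+(e-p)*(i+1)/5 for i in range(5)],[0]*5,0)
"
```

```text
t 21.77 p [0.3374 0.1225 0.1605] r 0.2056 ang 139.3 head -87.6 tilt [ 0.001 -0.001] q6 -84.2 F [-0.3  1.4  0.6] gap 0.005
[[[0, 0, 0], [-0.07, -3.0, 0.05], 0], [[0, 0, 0], [-0.06, -3.0, 0.06], 0], [[0, 0, 0], [-0.07, -3.0, 0.05], 0], [[0, 0, 0], [-0.06, -3.0, 0.05], 0], [[0, 0, 0], [-0.07, -3.0, 0.06], 0]]
```

Request:
jog_arm:
  moves:
    - [[0,0,0],[-0.07,-3,0],0]
    - [[0,0,0],[-0.07,-3,0],0]
    - [[0,0,0],[-0.07,-3,0],0]
    - [[0,0,0],[-0.07,-3,0],0]
    - [[0,0,0],[-0.07,-3,0],0]

```text
t: 22.18
position: [0.4902, 0.1322, 0.1598]
tcp_rot: [0.721, -0.693, 0.0, 0.0]
ft_force: [0.4, 0.4, -0.1]
finger_gap: -0.003
```

Request:
jog_arm:
  moves:
    - [[0,0,0],[0,0,0],0]
    - [[0,0,0],[0,0,0],0]
    - [[0,0,0],[0,0,2],0]
    - [[0,0,0],[0,0,2],0]
    - [[0,0,0],[0,0,0],0]

```text
t: 22.6
position: [0.4839, 0.1319, 0.117]
tcp_rot: [0.722, -0.692, -0.002, 0.003]
ft_force: [-1.0, -0.3, 0.1]
finger_gap: -0.003
```

```bash
python3 -c "
from h import *
st()
"
```

```text
t 22.6 p [0.4839 0.1319 0.117 ] r 0.1439 ang 93.7 head -87.6 tilt [-0.007 -0.001] q6 -85.5 F [-1.  -0.3  0.1] gap -0.003
```

Request:
jog_arm:
  moves:
    - [[0,0,0],[0,-0.2,2],0]
    - [[0,0,0],[0,0,2],0]
    - [[0,0,0],[0,0,2],0]
    - [[0,0,0],[0,0,1.1],0]
    - [[0,0,0],[0,0,0],0]

```text
t: 23.02
position: [0.4869, 0.1322, 0.0478]
tcp_rot: [0.722, -0.692, -0.001, 0.002]
ft_force: [-0.6, -0.2, -1.1]
finger_gap: 0.001
```

Request:
jog_arm:
  moves:
    - [[0,0,0],[0.4,0,0],0]
    - [[0,0,0],[0.4,0,0],0]
    - [[0,0,0],[0.4,0,0],0]
    - [[0,0,0],[0.4,0,0],0]
    - [[0,0,0],[0.4,0,0],0]

```text
t: 23.43
position: [0.4905, 0.112, 0.0502]
tcp_rot: [0.721, -0.692, 0.001, -0.001]
ft_force: [0.4, 0.2, 0.3]
finger_gap: -0.001
```

Request:
jog_arm:
  moves:
    - [[0,0,0],[0.2,0,0],0]
    - [[0,0,0],[0.2,0,0],0]
    - [[0,0,0],[0.2,0,0],0]
    - [[0,0,0],[0.1,0,0],0]
    - [[0,0,0],[0,0,0],0]

```text
t: 23.85
position: [0.4903, 0.1072, 0.0496]
tcp_rot: [0.722, -0.692, -0.002, -0.002]
ft_force: [-1.3, 5.6, 2.8]
finger_gap: 0.002
```

```bash
python3 -c "
from h import *
st()
"
```

```text
t 23.85 p [0.4903 0.1072 0.0496] r 0.1189 ang 91.4 head -87.6 tilt [0.    0.005] q6 -88.7 F [-1.3  5.6  2.8] gap 0.002
```

Request:
jog_arm:
  moves:
    - [[0,0,0],[0.2,0,0],0]
    - [[0,0,0],[0.2,0,0],0]
    - [[0,0,0],[0.2,0,0],0]
    - [[0,0,0],[0,0,0],0]
    - [[0,0,0],[0,0,0],0]

```text
t: 24.27
position: [0.4903, 0.1066, 0.0498]
tcp_rot: [0.723, -0.691, -0.006, -0.006]
ft_force: [-1.2, 21.3, 3.4]
finger_gap: 0.005
```

```bash
python3 -c "
from h import *
st()
"
```

```text
t 24.27 p [0.4903 0.1066 0.0498] r 0.1184 ang 91.4 head -87.4 tilt [0.    0.017] q6 -89.4 F [-1.2 21.3  3.4] gap 0.005
```

It is a hard stop at the same place (0.1066 m against 0.1068 m) at 21 N, so the pin is home. I retreat and hand in.

Request:
jog_arm:
  moves:
    - [[0,0,0],[-0.8,0,0],0]
    - [[0,0,0],[-1,0,0],0]
    - [[0,0,0],[-1,0,-1.5],0]
    - [[0,0,0],[0,0,-4],0]
    - [[0,0,0],[0,0,-4],0]

```text
t: 24.68
position: [0.4872, 0.1277, 0.1439]
tcp_rot: [0.722, -0.692, -0.001, 0.002]
ft_force: [1.8, 0.3, 0.6]
finger_gap: -0.003
```

Request:
jog_arm:
  moves:
    - [[0,0,0],[0,3,-2],0]
    - [[0,0,0],[0,4,0],0]
    - [[0,0,0],[0,4,0],0]
    - [[0,0,0],[0,3,0],0]
    - [[0,0,0],[0,0,0],0]

```text
t: 25.1
position: [0.342, 0.1211, 0.1634]
tcp_rot: [0.722, -0.692, -0.002, 0.003]
ft_force: [-0.9, 0.4, 0.1]
finger_gap: -0.001
```

Request:
jog_arm:
  moves:
    - [[0,0,0],[0,0,0],0]
    - [[0,0,0],[0,0,0],0]
    - [[0,0,0],[0,0,0],0]
    - [[0,0,0],[0,0,0],0]
    - [[0,0,0],[0,0,0],0]

```text
t: 25.52
position: [0.3503, 0.1217, 0.1642]
tcp_rot: [0.721, -0.692, 0.0, 0.0]
ft_force: [0.6, -0.4, 0.5]
finger_gap: 0.002
```

```bash
python3 -c "
from h import *
p,q=look('17')
st()
"
```

```text
t 25.62 p [0.3499 0.1216 0.1642] r 0.1958 ang 137.1 head -87.6 tilt [-0. -0.] q6 -84.6 F [-0.3 -0.7  0. ] gap -0.001
```

View pics/t17.png

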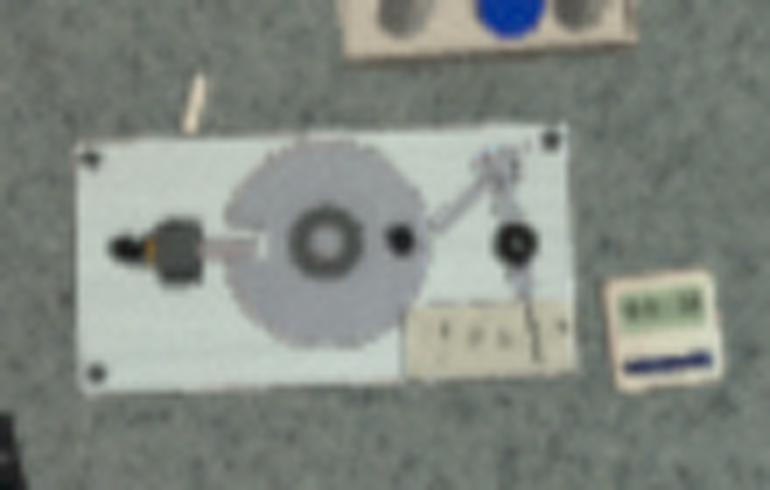

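The view is unchanged: pin in the slot at (235,248), knob against the guide at (125,248), pointer tip on the long mark at (537,350), and the gripper clear of everything.

```bash
python3 -c "
from cell import robot
print(robot.sign_off())"
```

```text
the job is handed in; nothing more can be done
None
```

I cranked the nut about 1.7 turns anticlockwise, from 1.3 to 3.0 turns. The pointer then stood on the long mark and the slot faced the locking pin. After that I pushed the pin home, backed off and handed in at about 26 s.

**First attempt at cranking:** pushing the post with shut fingers at a fixed angle started to bind, with up to about 46 N at the wrist. I switched to holding the post loosely between the fingers and turning the gripper with it, which kept forces to a few newtons.

**Last checks:**
- **Slot and pointer:** before the pin went in, the nut measured about 3–6° short, inside the pin's self-centring range. The final top picture shows the pin in the slot and the pointer on the long mark.
- **Pin:** two separate pushes stopped hard at the same place, within 0.2 mm, at 14 N and 21 N. In the picture the knob moved about 23 mm against the nominal 24 mm, which is within what the camera can resolve.
- **Bystanders:** the timer and stirring bar looked unmoved in the final top picture. The others looked unmoved in a full top picture taken before the second push on the knob.
- **Gripper:** it ended clear of everything, with no force on it.

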